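# Take the spent filter out of the fume extractor

### The arm

A 6-joint arm with a two-finger parallel gripper is mounted at the origin on a cart in front of the work surface, level with it; the furniture and walls round the work are solid. World frame = base frame: x ahead of the robot, y to its left, z up, the work surface at z = 0. Lengths are in mm, angles in rad, forces in N, time in s.
With the tool pointing down it reaches from about 250 to 725 mm from the base axis. Payload 9.7 kg.
Tool frame: the origin (TCP) lies at the very end of the fingers, on their centre line; the grasp point (between the pads) lies r.grip_point_offset behind it (r.grip_point_offset is the distance from the TCP to the grasp point, in mm); z points along the fingers, y is the direction in which the jaws open and shut (so a half turn about z gives the same grasp; the last joint's range is limited). The gripper opens to 85 mm and grips with 20 to 120 N. Pads are 22 mm wide; open, the fingers measure 114 mm over their backs; the gripper's body (76 mm by 85 mm) begins 54 mm behind the grasp point. The pads swing forward as they close: fully open they stand 13 mm farther back than shut.
Start: joints at [1.259, 0.087, 0.176, 1.66, 0, 1.571], TCP at [168.722, 523.479, 231.284] pointing down, gripper open.
Joint ranges: [-3.13, 3.13], [-0.85, 1.81], [-1.15, 1.24], [-2.2, 2.28], [-1.44, 1.52], [-3.14, 3.14]. Speed limits (rad/s): [2.22, 2.22, 2.57, 3.14, 3.14, 3.14].

### API

Orientations are given as a rotation vector (axis times angle).
In Python, from rig import r gives the robot as it stands. The module is installed in compiled form; this text tells all that it offers. Calls block until the motion is done:
- r.reach(position, orientation): joint-space move of the TCP to a pose.
- r.move_l(position, velocity=150, attitude=None, max_force=None): straight line of the TCP; attitude=None keeps the orientation; velocity is the mean speed in mm/s. With max_force (N) it stops when the force on the tool has changed by that much, and returns True; else False.
- r.set_joints(angles): joint-space move.
- r.open_gripper() and r.grab(): open the fingers fully, or close them until they stop; the grip force is fixed at half the most.
- r.hold(seconds).
- r.inverse_kinematics(position, orientation): joint angles nearest the present ones, or None.
- r.observe(): the state.
- r.snapshot(name): name is "scene" or "top" or "wrist"; returns a dict with "pixels" (480x640x3 uint8, blue, green, red), "fx", "fy", "cx", "cy" (pixels), "cam_to_world" (4x4, takes a point from camera to world coordinates); the wrist camera has in their place "tool_from_camera" (4x4, takes a point from camera to tool coordinates, whose origin is the TCP and whose axes are the flange's). Camera axes: x right, y down, z forward; pixel columns grow to the right and rows downward; lengths in mm; the calibration is good to about 2 mm. The wrist camera is an equidistant fisheye: a pixel r from the principal point sees the ray r / f radians off the axis. A picture is of the moment at which its call begins: read the wrist's pose just before it. There is no depth.
A pose or a line that the arm cannot do raises r.IKError and nothing moves.
- r.hand_in(): hands the job in, once; it reports no verdict.
The state is a dict: "t": time; "q": joint angles; "qvel": joint speeds; "joint_efforts": joint torques, N m; "position": TCP position; "ee_rot": TCP orientation; "contact_force": force on the tool from outside, world axes, zero at the start; "torque": the same for the moment, N m; "gripper_width": finger opening in mm.
Only numpy, scipy, OpenCV 4.12 (cv2) and the standard library are available. Lean on these libraries where they do the work, as an engineer would, in place of code of your own. Each camera call takes 0.05 s, during which the arm holds its last target.

### The job

The solder fume extractor needs a new filter. Squeeze the two snap tabs on its top cover together, lift the cover off and lay it flat in the shallow metal tray with its tabs up; then lift the spent filter out by its handle and stand it upright in the tray beside the cover. Set both down rather than dropping them, and leave the other things on the bench where they are.

Things in the scene. Friction and masses are not known exactly. Their poses are not given: they have to be found in the camera images.
- extractor_slot (a point): Centre of the filter opening in the fume extractor's top, level with its top face, 110 mm above the bench. The extractor is a fixed off-white box with a grey top, 130 mm (x) by 176 mm (y), intake grille on its -x face; this point lies 22 mm from the case's middle towards the grille. z up, y along the long side. The opening is 46 mm (x) by 120 mm (y), closed by the cover at the start.
- cover_grip (a point): Point midway between the cover's two upright grey finger tabs, half their height: 13 mm over the plate's top face, 28 mm over the cover's underside. z up, y from tab to tab. Each tab is 26 mm wide (x), 5 mm thick (y), 26 mm high; outer faces 48 mm apart at rest, 28 mm when fully squeezed. Squeezing draws a catch at each end; only with both drawn does the cover lift off, straight up.
- cover_base (a point): Centre of the cover's underside (lower edge of its skirt), on which it lies when set down. The cover is a black plate 58 mm (x) by 134 mm (y), 5 mm thick, with a skirt 44 mm by 118 mm reaching 10 mm below the plate into the opening; catches at both ends reach 63.5 mm out along y. Axes as cover_grip. 84 g.
- tab_left (a joint): Travel of the tab on the cover's +y side towards the middle, m: 0 at rest, 0.010 fully in; its catch is free of the lip from about 0.0045. Sprung: 3 N to start, 8 N fully in; it springs back when let go.
- tab_right (a joint): The same for the tab on the cover's -y side.
- filter_handle (a point): Middle of the upright loop handle on the filter cassette, 12 mm over the cassette's top face, 68 mm over its underside. The handle is 30 mm long (y), 12 mm wide (x), 24 mm high. In the well its top is 12 mm below the extractor's top; the opening leaves about 43 mm free beyond each end of the handle (y) and 16 mm on its sides (x). z up, y along the cassette's long side.
- filter_center (a point): Centre of the spent filter cassette's box, 28 mm over its underside: white, 36 mm (x) by 106 mm (y) by 56 mm high, grey felt on its top face round the white loop handle, standing loose in the well under the cover, its underside 92 mm below the extractor's top, so it must rise over 92 mm to clear it. 110 to 225 g.
- tray_floor (a point): Centre of the inner floor of a shallow metal tray fixed on the bench, 2 mm above the bench top; z up. Inside it measures 146 mm (its x) by 206 mm (its y); the rolled rim is 16 mm above the bench. Empty at the start.
- flux_bottle: Cream flux bottle with a red cap, 48 mm across, 103 mm high. Bystander, loose; origin at the centre of its underside.
- solder_spool: Solder spool standing on end, 55 mm across, 40 mm high. Bystander, loose; origin at the centre of its underside.
- running_pliers: Red-handled running pliers lying flat, 56 x 144 x 14 mm. Bystander, loose; origin at the centre of its underside.
- marker_a: Marker pen, cream with a black cap, 14 x 124 x 14 mm. Bystander, loose; origin at the centre of its underside.
- fid: Flat plastic lathekin (fid), 21 x 128 x 8 mm. Bystander, loose; origin at the centre of its underside.
- came_offcut0: Strip of lead came, 9 x 210 x 9 mm. Bystander, loose; origin at the centre of its underside.
- glass_nugget3: Blue glass nugget, 24 x 23 x 9 mm. Bystander, loose; origin at the centre of its underside.

How it is judged:
By the outcome, as a careful person would: the job done as asked, in the order asked, and still so for the second after the job is handed in, with the robot touching nothing.
It also fails if it takes over 54 s, if anything falls off the work surface, if the arm or the gripper's body presses on something with over 40 N, if the wrist force passes 120 N, or if a joint passes its speed limit or range.

## Working session

There is one attempt and no reset: what is moved stays moved. The work goes in short steps, each a Python script; the robot and the scene stay as the last script left them, time stands still between calls to the robot, and variables do not carry over. Pictures are saved under pics/ and viewed, and the job is handed in when it is done.

```bash
mkdir -p pics; ls; python3 - <<'E'
from rig import r
import cv2,json,numpy as np,pickle
o=r.observe(); print(o['t'],o['position'],o['ee_rot'],o['gripper_width'],r.grip_point_offset,o['contact_force'])
d={}
for n in ("scene","top","wrist"):
    s=r.snapshot(n); d[n]=s; cv2.imwrite(f"pics/{n}0.png",s["pixels"])
    print(n,{k:(np.round(v,3).tolist() if k!='pixels' else 0) for k,v in s.items()})
pickle.dump(d,open('snap0.pkl','wb'))
E
```

```text
pics
0.0 [168.65175929 523.25037006 230.58974942] [-4.87755039e-01 -3.10328525e+00  2.11023769e-03] 85.51405954489215 18.700000000000003 [-0.11418522 -0.52592943  0.57973239]
scene {'pixels': 0, 'fx': 472.077, 'fy': 472.077, 'cx': 320.417, 'cy': 234.207, 'cam_to_world': [[0.75, -0.298, 0.59, -95.355], [-0.661, -0.309, 0.684, -649.995], [-0.022, -0.903, -0.429, 530.692], [0.0, 0.0, 0.0, 1.0]]}
top {'pixels': 0, 'fx': 452.967, 'fy': 452.967, 'cx': 323.97, 'cy': 241.397, 'cam_to_world': [[-0.007, -0.997, 0.079, 374.924], [-0.999, 0.01, 0.041, 1.079], [-0.041, -0.078, -0.996, 938.517], [0.0, 0.0, 0.0, 1.0]]}
wrist {'pixels': 0, 'fx': 371.648, 'fy': 371.648, 'cx': 320.371, 'cy': 238.903, 'tool_from_camera': [[-0.0, -0.947, -0.32, 84.018], [1.0, -0.0, -0.0, -0.402], [-0.0, -0.32, 0.947, -143.205], [0.0, 0.0, 0.0, 1.0]]}
```

View pics/scene0.png

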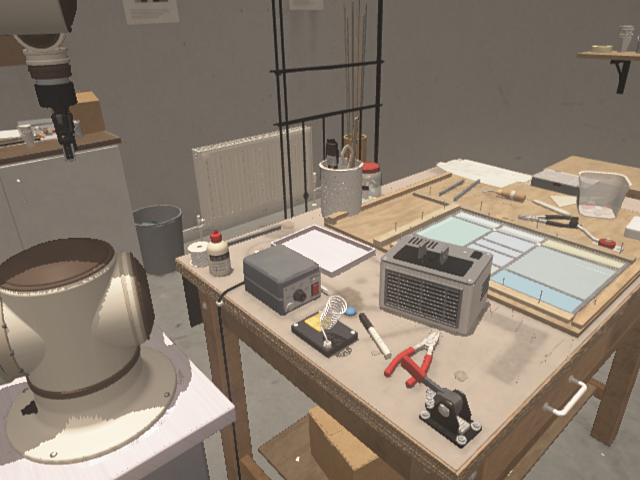

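View pics/top0.png

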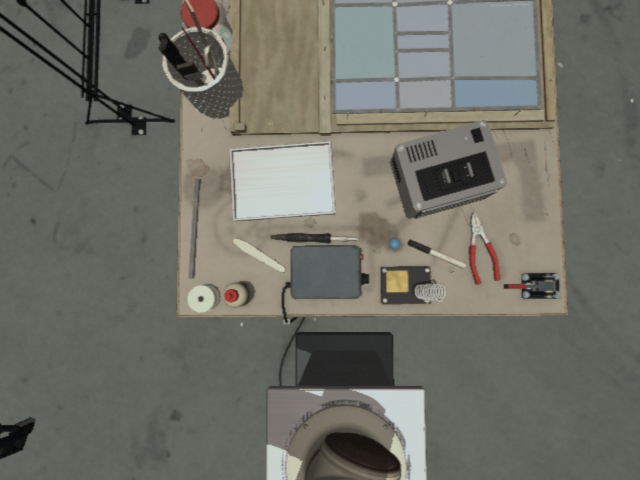

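View pics/wrist0.png

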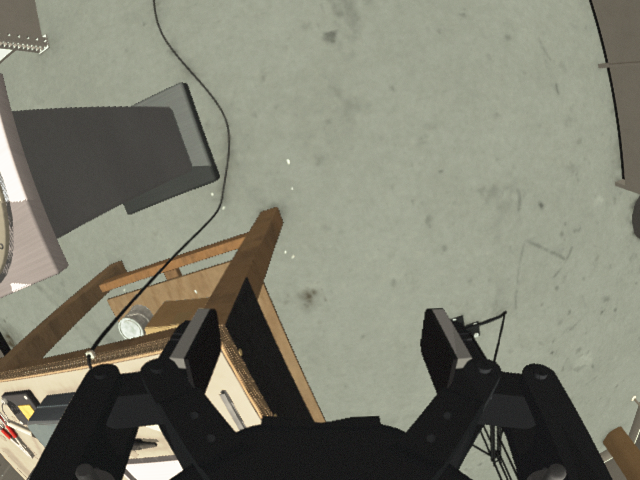

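The top view shows the extractor near (448,168) with the cover and tabs at about (458,172). The tray is near (282,180), with the pencil pot and rods at upper left. I'll enlarge both.

```bash
python3 - <<'E'
import cv2
im=cv2.imread('pics/top0.png')
cv2.imwrite('pics/top0_ext.png',cv2.resize(im[112:227,380:520],None,fx=5,fy=5,interpolation=cv2.INTER_CUBIC))
cv2.imwrite('pics/top0_tray.png',cv2.resize(im[132:232,220:345],None,fx=5,fy=5,interpolation=cv2.INTER_CUBIC))
E
```

```text
(no output)
```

View pics/top0_ext.png

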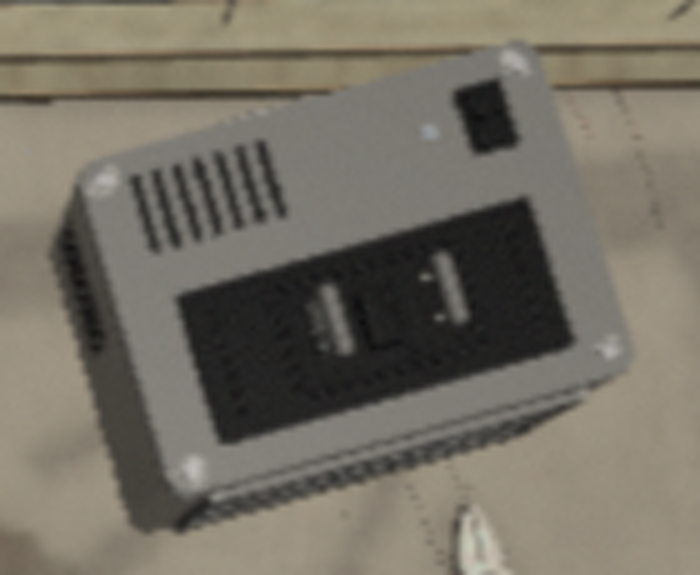

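View pics/top0_tray.png

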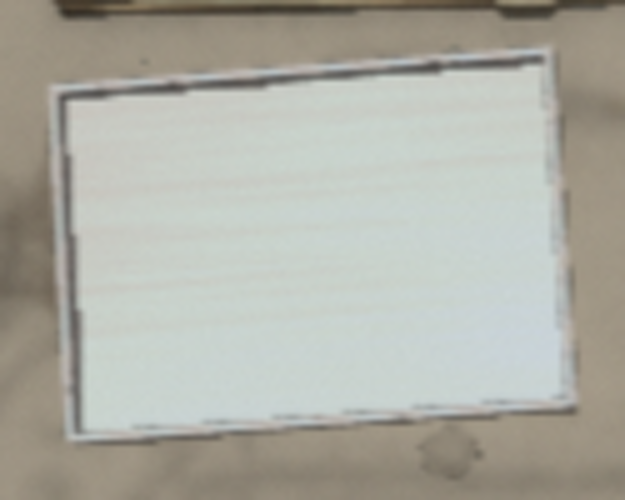

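```bash
cat > h.py <<'E'
import numpy as np,cv2
from scipy.spatial.transform import Rotation as R
def proj(s,uv,z):
    M=np.array(s['cam_to_world']); uv=np.atleast_2d(uv).astype(float)
    d=np.c_[(uv[:,0]-s['cx'])/s['fx'],(uv[:,1]-s['cy'])/s['fy'],np.ones(len(uv))]@M[:3,:3].T
    c=M[:3,3]; return c+d*((z-c[2])/d[:,2])[:,None]
def to_px(s,P):
    M=np.linalg.inv(np.array(s['cam_to_world'])); p=np.atleast_2d(P)@M[:3,:3].T+M[:3,3]
    return np.c_[p[:,0]/p[:,2]*s['fx']+s['cx'],p[:,1]/p[:,2]*s['fy']+s['cy']]
def wrist_proj(s,o,uv,z):
    T=np.array(s['tool_from_camera']); uv=np.atleast_2d(uv).astype(float)
    a=uv-[s['cx'],s['cy']]; rr=np.hypot(*a.T); th=rr/s['fx']
    d=np.c_[a/np.maximum(rr,1e-9)[:,None]*np.sin(th)[:,None],np.cos(th)]
    Rw=R.from_rotvec(o['ee_rot']).as_matrix()
    d=d@T[:3,:3].T@Rw.T; c=Rw@T[:3,3]+o['position']
    return c+d*((z-c[2])/d[:,2])[:,None]
def down(psi):
    """tool z down, tool y axis along world angle psi of y-axis: y=( -sin,cos)"""
    y=np.array([-np.sin(psi),np.cos(psi),0]); z=np.array([0,0,-1.]); x=np.cross(y,z)
    return R.from_matrix(np.c_[x,y,z]).as_rotvec()
E
python3 - <<'E'
from h import *; import pickle
d=pickle.load(open('snap0.pkl','rb')); s=d['top']
c=lambda pts,x,y:(np.array(pts)+.5)/5-.5+[x,y]
cov=proj(s,c([(180,295),(530,198),(573,345),(222,442)],380,112),115)
ext=proj(s,c([(80,165),(530,42),(632,362),(180,490)],380,112),110)
tab=proj(s,c([(322,285),(352,352),(436,252),(466,322)],380,112),141)
tr=proj(s,c([(52,90),(550,48),(575,408),(68,438)],220,132),16)
for n,P in(('cov',cov),('ext',ext),('tray',tr),('tab',tab)):
    print(n,P[:,:2].round(1).tolist(),P.mean(0).round(1))
    L=np.linalg.norm(np.roll(P,-1,0)-P,axis=1); print(L.round(1))
    v=(P[0]-P[1])+(P[3]-P[2]); print('yaw',np.arctan2(-v[0],v[1]))
# scene check
from h import to_px
S=d['scene']; print(to_px(S,cov).round(0).tolist(), to_px(S,tr).round(0).tolist())
E
```

```text
cov [[568.4, -134.1], [602.3, -261.8], [547.6, -275.4], [513.8, -148.1]] [ 558.  -204.8  115. ]
[132.1  56.3 131.7  56.4]
yaw 0.2594041037236315
ext [[619.2, -99.2], [662.4, -265.5], [542.0, -298.0], [497.1, -133.3]] [ 580.2 -199.   110. ]
[171.7 124.7 170.7 126.8]
yaw 0.26026418003452056
tray [[642.8, 234.7], [656.7, 25.7], [505.6, 16.6], [495.8, 226.6]] [575.3 125.9  16. ]
[209.4 151.3 210.2 147.2]
yaw 0.05657117969065898
tab [[565.1, -179.8], [540.8, -189.7], [576.2, -220.1], [550.9, -229.7]] [ 558.3 -204.8  141. ]
[26.1 46.7 27.1 51.9]
yaw 1.4244080534815258
[[405.0, 244.0], [473.0, 261.0], [462.0, 274.0], [392.0, 255.0]] [[313.0, 224.0], [374.0, 248.0], [330.0, 271.0], [270.0, 242.0]]
```

Measurements are consistent: cover at (558,-205) with yaw 0.26, tray at (575,126) with yaw 0.057. Next I'll hover over the cover and refine with the wrist camera.

```bash
python3 - <<'E'
from rig import r
from h import *; import pickle
a=down(0.26); p=[558,-205,235]
q=r.inverse_kinematics(p,a); print(np.round(q,2))
for pp,ps in (([558,-205,117],.26),([558,-205,75],.26),([540,124,21],.057),([617,128,60],.057)):
    qq=r.inverse_kinematics(pp,down(ps)); print(pp,None if qq is None else np.round(qq,2))
r.reach(p,a)
r.hold(0.2)
o=r.observe(); s=r.snapshot('wrist'); t=r.snapshot('top')
print(o['t'],o['position'],o['ee_rot'],a,o['contact_force'])
pickle.dump((o,s,t),open('snap1.pkl','wb'))
cv2.imwrite('pics/wrist1.png',s['pixels'])
E
```

```text
[-0.35  0.2   0.31  1.68  0.   -0.61]
[558, -205, 117] [-0.35  0.18  0.06  1.45  0.   -0.61]
[558, -205, 75] [-0.35  0.19 -0.01  1.37  0.   -0.61]
[540, 124, 21] [ 0.23  0.12 -0.2   1.25  0.    0.17]
[617, 128, 60] [0.2  0.28 0.06 1.36 0.   0.15]
3.25 [ 558.1433783  -204.55957006  235.02808989] [-4.08273833e-01  3.11491467e+00 -4.10142728e-05] [ 0.40725767 -3.11508356 -0.        ] [0.29188003 0.43223176 0.45361838]
```

View pics/wrist1.png

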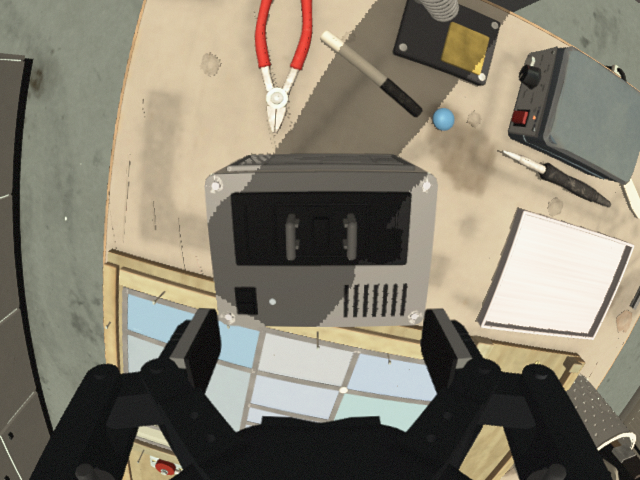

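Wrist view: cover spans about (232–411, 192–266), aligned with the gripper, with tabs at x≈292 and 350. Tray at right (482–632, 207–340). I'll enlarge it.

```bash
python3 - <<'E'
import cv2
im=cv2.imread('pics/wrist1.png')
cv2.imwrite('pics/w1c.png',cv2.resize(cv2.convertScaleAbs(im[175:280,222:422],alpha=2.2),None,fx=4,fy=4,interpolation=cv2.INTER_CUBIC))
E
```

```text
(no output)
```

View pics/w1c.png

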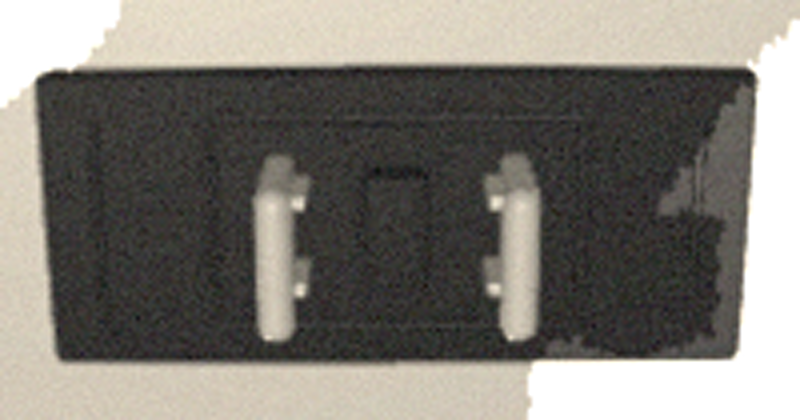

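```bash
python3 - <<'E'
from h import *; import pickle
o,s,t=pickle.load(open('snap1.pkl','rb'))
c=lambda pts,x,y:(np.array(pts)+.5)/4-.5+[x,y]
P=wrist_proj(s,o,c([(38,74),(754,70),(738,358),(58,360)],222,175),115)
T=wrist_proj(s,o,c([(254,192),(538,188),(537,338),(258,338)],222,175),141)
Q=wrist_proj(s,o,[(525,208),(632,242),(597,340),(482,326)],16)
for X in (P,T,Q):
    print(X[:,:2].round(1).tolist(),X.mean(0).round(1),np.linalg.norm(np.roll(X,-1,0)-X,axis=1).round(1))
    v=(X[1]-X[0])+(X[2]-X[3]); print(np.arctan2(-v[0],v[1]))
E
```

```text
[[545.4, -275.3], [510.9, -148.4], [565.8, -132.7], [600.3, -260.9]] [ 555.6 -204.4  115. ] [131.5  57.1 132.7  56.7]
0.26435893946304206
[[549.4, -230.8], [536.5, -185.2], [562.3, -177.7], [574.7, -224.1]] [ 555.7 -204.5  141. ] [47.3 26.9 48.1 26.2]
0.2671441046307078
[[501.4, 17.3], [489.7, 220.3], [643.2, 246.6], [653.4, 26.9]] [571.9 127.8  16. ] [203.3 155.7 219.9 152.3]
0.05174674172843085
```

Two cameras agree to within 2 mm. I'll descend and squeeze.

```bash
python3 - <<'E'
from rig import r
from h import *; import pickle
a=down(0.263)
r.reach([556.7,-204.6,180],a)
print(r.move_l([556.7,-204.6,119],velocity=80,max_force=15))
o=r.observe(); print(o['t'],o['position'],o['contact_force'])
r.grab(); r.hold(0.3)
o=r.observe(); print(o['t'],o['position'],o['contact_force'],o['torque'],o['gripper_width'])
s=r.snapshot('wrist'); cv2.imwrite('pics/wrist2.png',s['pixels'][150:400,160:480])
s=r.snapshot('scene'); cv2.imwrite('pics/scene2.png',cv2.resize(s['pixels'][190:350,340:520],None,fx=3,fy=3,interpolation=cv2.INTER_CUBIC))
E
```

```text
False
4.6 [ 556.89752564 -204.69666449  119.52053403] [ 0.02016787  0.41985629 -0.38636581]
5.5 [ 557.27692473 -204.64718986  121.45965382] [-4.10600385  2.4347101  13.85406405] [ 0.44510871  0.68797774 -0.02482815] 23.872498652857324
```

View pics/wrist2.png

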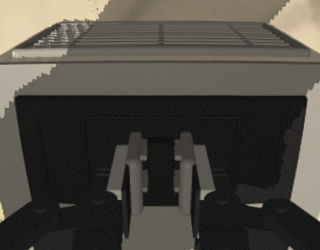

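View pics/scene2.png

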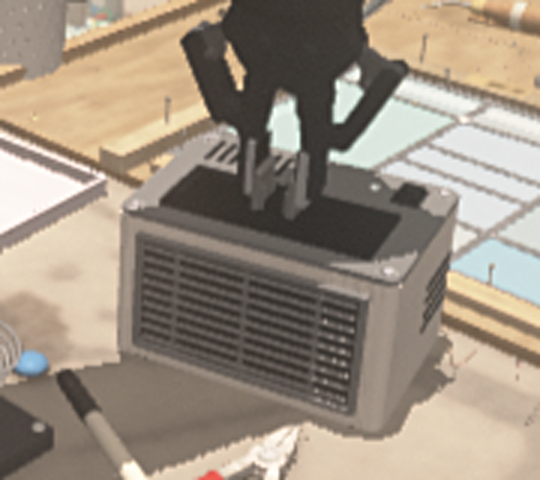

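Width is 24 mm (tabs fully in), and the tips press lightly on the plate. I'll lift straight up and check.

```bash
python3 - <<'E'
from rig import r
from h import *; import pickle
print(r.move_l([556.7,-204.6,123],velocity=30,max_force=25)); o=r.observe(); print(o['position'],o['contact_force'])
print(r.move_l([556.7,-204.6,140],velocity=40,max_force=20)); o=r.observe(); print(o['position'],o['contact_force'],o['gripper_width'])
s=r.snapshot('scene'); cv2.imwrite('pics/scene3.png',cv2.resize(s['pixels'][190:350,340:520],None,fx=3,fy=3,interpolation=cv2.INTER_CUBIC))
print(o['t'])
E
```

```text
False
[ 556.71237807 -204.61974081  122.91193738] [ 0.09760145  0.62038175 -0.73561581]
False
[ 556.7779061  -204.61019341  140.09441896] [ 0.04891106  0.35094782 -1.31468352] 23.808726339268176
6.4583
```

View pics/scene3.png

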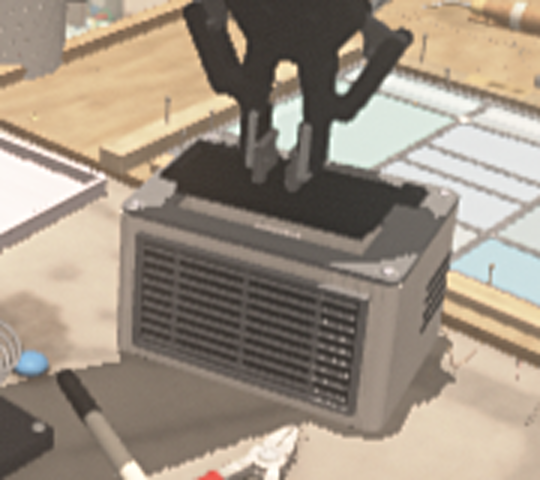

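Cover is free, about 15 mm above the extractor. Now I'll carry it to the near half of the tray.

```bash
python3 - <<'E'
from rig import r
from h import *; import pickle
y=.056; C=np.array([574,126.5]); ex=np.array([np.cos(y),np.sin(y)])
p=C-35*ex; a=down(y); print(p)
r.move_l([556.7,-204.6,200],velocity=150)
r.reach([*p,180],a)
r.move_l([*p,50],velocity=130)
r.hold(0.1)
o=r.observe(); print(o['t'],o['position'],o['contact_force'],o['gripper_width'])
s=r.snapshot('scene'); cv2.imwrite('pics/scene4.png',cv2.resize(s['pixels'][150:350,240:500],None,fx=3,fy=3,interpolation=cv2.INTER_CUBIC))
t=r.snapshot('top'); pickle.dump((o,s,t),open('snap4.pkl','wb'))
im=t['pixels']; cv2.imwrite('pics/top4.png',cv2.resize(im[112:240,220:520],None,fx=2.6,fy=2.6,interpolation=cv2.INTER_CUBIC))
cv2.imwrite('pics/top4e.png',cv2.resize(im[112:227,380:520],None,fx=5,fy=5,interpolation=cv2.INTER_CUBIC))
E
```

```text
[539.05486566 124.54102427]
9.5583 [539.62058765 124.63665473  50.97078812] [-0.0499542  -0.25702024 -0.17753606] 24.016425515680854
```

View pics/scene4.png

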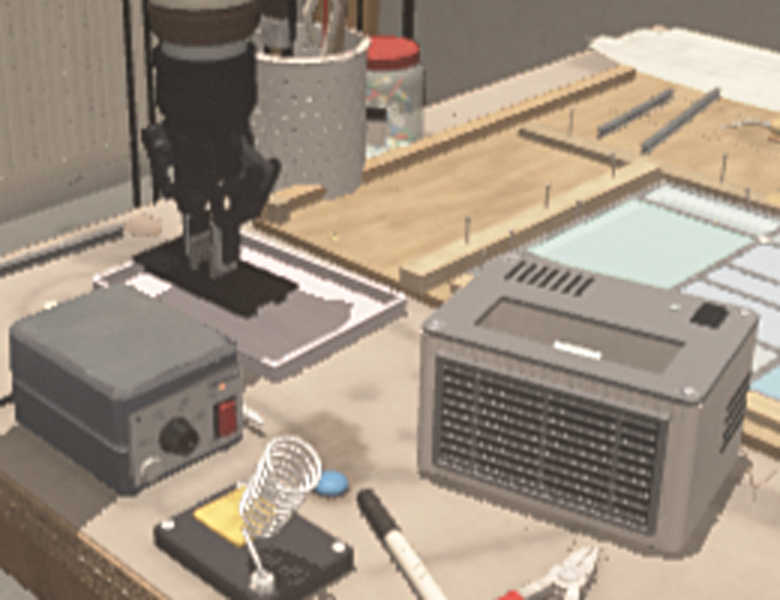

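View pics/top4.png

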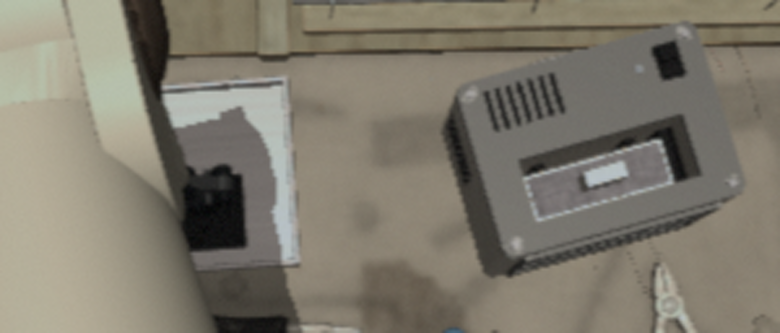

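View pics/top4e.png

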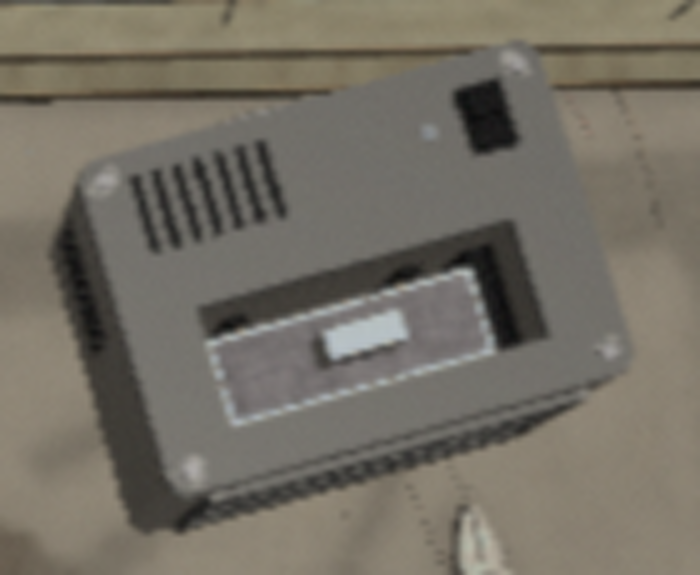

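Cover hangs level inside the tray. The opened well shows the white cassette and handle. I'll set the cover down with force sensing.

```bash
python3 - <<'E'
from rig import r
from h import *; import pickle
p=np.array([539.05,124.54]); a=down(.056)
r.move_l([*p,32],velocity=80)
print(r.move_l([*p,17],velocity=20,max_force=4)); o=r.observe(); print(o['t'],o['position'],o['contact_force'],o['gripper_width'])
_,_,t=pickle.load(open('snap4.pkl','rb'))
c=lambda pts,x,y:(np.array(pts)+.5)/5-.5+[x,y]
H=proj(t,c([(325,335),(403,308),(410,338),(330,362)],380,112),98)
K=proj(t,c([(210,343),(472,270),(493,350),(235,424)],380,112),74)
O=proj(t,c([(198,306),(512,222),(549,335)],380,112),110)
for X in (H,K,O):
    print(X[:,:2].round(1).tolist(),X.mean(0).round(1),np.linalg.norm(np.roll(X,-1,0)-X,axis=1).round(1))
    v=X[0]-X[1]; print(np.arctan2(-v[0],v[1]))
print((O[0]+O[2])/2)
E
```

```text
True
10.5417 [539.25774516 124.59579102  23.48648651] [-0.87240025 -0.13970791  6.8077432 ] 23.928453249712565
[[556.4, -190.2], [566.1, -219.2], [554.7, -221.4], [546.2, -191.7]] [ 555.8 -205.6   98. ] [30.6 11.6 30.9 10.3]
0.3235053231288658
[[559.1, -151.9], [585.9, -252.1], [554.7, -259.0], [527.6, -160.6]] [ 556.8 -205.9   74. ] [103.7  31.9 102.   32.8]
0.2609841917104038
[[565.4, -141.4], [594.8, -256.6], [552.5, -268.5]] [ 570.9 -222.2  110. ] [118.9  43.9 127.7]
0.2501446787171764
[ 558.91539011 -204.97794359  110.        ]
```

Contact at TCP z=23.5, which matches the pick offset. I'll release, rise, and check.

```bash
python3 - <<'E'
from rig import r
from h import *; import pickle
p=np.array([539.05,124.54])
r.open_gripper(); 
o=r.observe(); print(o['t'],o['position'],o['contact_force'],o['gripper_width'])
r.move_l([*p,200],velocity=150)
r.hold(.15); o=r.observe()
s=r.snapshot('wrist'); S=r.snapshot('scene'); pickle.dump((o,s,S),open('snap5.pkl','wb'))
cv2.imwrite('pics/wrist5.png',s['pixels']); cv2.imwrite('pics/scene5.png',cv2.resize(S['pixels'][190:300,240:400],None,fx=4,fy=4,interpolation=cv2.INTER_CUBIC))
print(o['t'],o['position'])
E
```

```text
11.1667 [538.68901365 124.46356209  22.66710355] [-0.34615851 -0.08125075 -0.33544903] 85.28420026141931
12.65 [538.76290435 124.47064883 199.19391002]
```

View pics/wrist5.png

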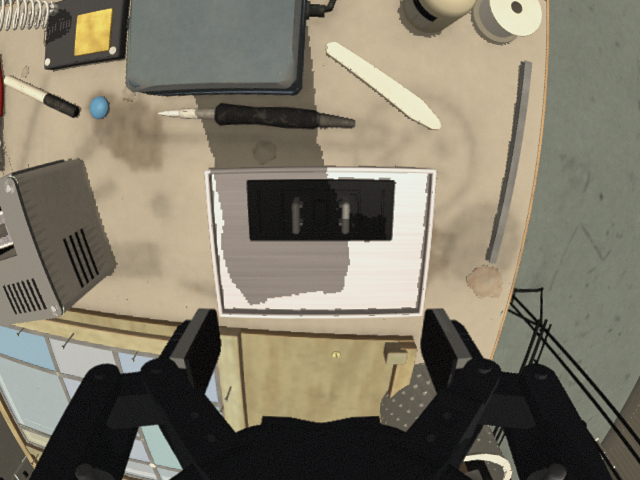

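View pics/scene5.png

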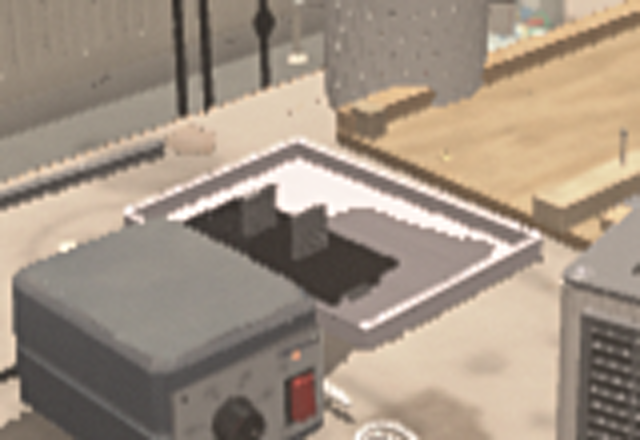

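Cover lies flat in the tray at (247–395, 180–241), tabs up, with clear floor beside it. Moving over the filter.

```bash
python3 - <<'E'
from rig import r
from h import *; import pickle
o,s,_=pickle.load(open('snap5.pkl','rb'))
for z,pts in ((17,[(247,180),(395,180),(392,240),(249,241)]),(16,[(206,169),(436,170),(424,313),(220,315)])):
    X=wrist_proj(s,o,pts,z); print(X[:,:2].round(1).tolist(),X.mean(0).round(1),np.linalg.norm(np.roll(X,-1,0)-X,axis=1).round(1))
r.reach([556.7,-205.2,200],down(.263)); r.hold(.2)
o=r.observe(); s=r.snapshot('wrist'); pickle.dump((o,s),open('snap6.pkl','wb')); print(o['t'],o['position'],o['ee_rot'])
cv2.imwrite('pics/wrist6.png',cv2.resize(cv2.convertScaleAbs(s['pixels'][160:310,210:430],alpha=1.5),None,fx=3.5,fy=3.5,interpolation=cv2.INTER_CUBIC))
E
```

```text
[[512.4, 57.3], [505.0, 189.7], [561.6, 193.1], [570.1, 59.3]] [537.3 124.9  17. ] [132.6  56.8 134.   57.7]
[[503.4, 18.5], [492.7, 227.5], [639.6, 237.9], [653.6, 26.6]] [572.3 127.6  16. ] [209.3 147.3 211.7 150.4]
14.2 [ 557.02580869 -204.13511565  200.11001899] [-4.14230440e-01  3.11396138e+00 -1.06481216e-06]
```

View pics/wrist6.png

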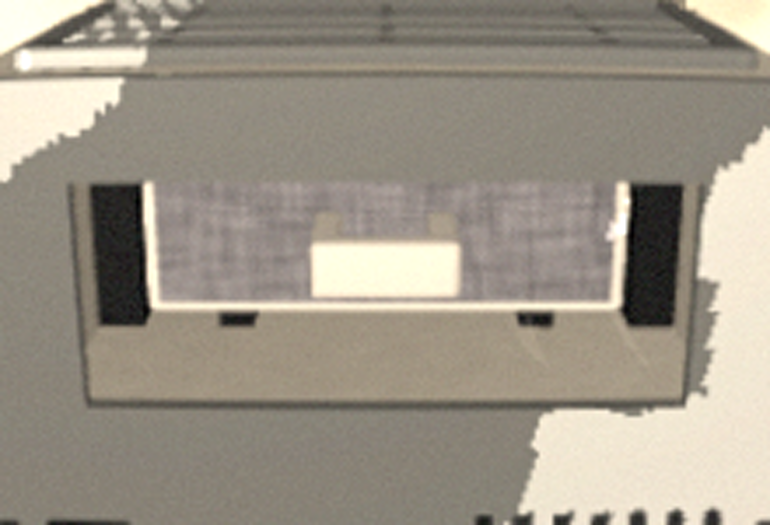

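```bash
python3 - <<'E'
from h import *; import pickle
o,s=pickle.load(open('snap6.pkl','rb'))
c=lambda pts,x,y:(np.array(pts)+.5)/3.5-.5+[x,y]
Rw=R.from_rotvec(o['ee_rot']).as_matrix()
for z,pts in ((98,[(311,241),(460,241),(460,297),(313,297)]),(110,[(70,182),(705,182),(686,405),(88,405)])):
    X=wrist_proj(s,o,c(pts,210,160),z); m=X.mean(0)
    print(X[:,:2].round(1).tolist(),m.round(1),np.linalg.norm(np.roll(X,-1,0)-X,axis=1).round(1), 'tool frame',((X-o['position'])@Rw)[:,:2].round(1).tolist())
    v=X[2]-X[3]; print(np.arctan2(-v[0],v[1]))
E
```

```text
[[552.5, -220.6], [544.9, -192.1], [556.1, -188.9], [563.8, -217.3]] [ 554.3 -204.7   98. ] [29.4 11.7 29.5 11.7] tool frame [[8.6, -14.7], [8.6, 14.8], [-3.1, 15.0], [-3.1, -14.5]]
0.26372619112814105
[[549.3, -267.9], [518.0, -152.1], [562.5, -140.3], [593.7, -255.9]] [ 555.9 -204.1  110. ] [119.9  46.  119.7  46. ] tool frame [[24.2, -59.5], [24.1, 60.4], [-21.9, 60.2], [-21.8, -59.5]]
0.2636329121617455
```

Opening measures 120×46 mm as specified. Finger clearance is about 3 mm per side and centred within 0.5 mm. Descending carefully with a force stop.

```bash
python3 - <<'E'
from rig import r
from h import *; import pickle
p=[555.6,-204.3]; a=down(.263)
r.move_l([*p,135],velocity=120,attitude=a)
r.hold(.15); o=r.observe(); print(o['position'],o['contact_force'])
st=r.move_l([*p,80],velocity=35,max_force=6); o=r.observe(); print(st,o['t'],o['position'],o['contact_force'])
if not st:
    r.grab(); r.hold(.2); o=r.observe(); print(o['t'],o['position'],o['contact_force'],o['gripper_width'])
s=r.snapshot('wrist'); cv2.imwrite('pics/wrist7.png',cv2.resize(s['pixels'][150:400,160:480],None,fx=2,fy=2))
E
```

```text
[ 556.07555168 -204.48159891  136.11463892] [0.47952977 0.63944152 0.35587458]
False 16.8167 [ 555.72415252 -204.35261997   80.25023565] [ 0.24121452 -0.89016671 -0.4269956 ]
17.575 [ 555.71294599 -204.39582831   80.2290246 ] [-1.13592018 -0.57032676  3.58334834] 28.08946581199234
```

View pics/wrist7.png

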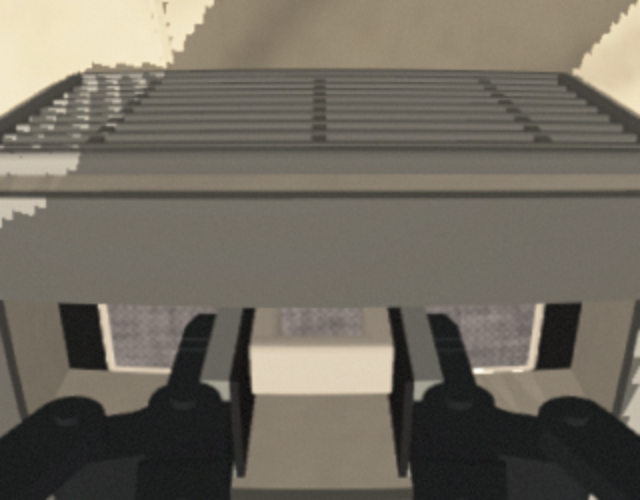

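Handle is gripped between the pads with no snag. Lifting straight up.

```bash
python3 - <<'E'
from rig import r
from h import *; import pickle
p=[555.6,-204.3]
print(r.move_l([*p,100],velocity=40,max_force=15)); o=r.observe(); print(o['position'],o['contact_force'],o['torque'],o['gripper_width'])
print(r.move_l([*p,210],velocity=80,max_force=15)); r.hold(.1); o=r.observe(); print(o['t'],o['position'],o['contact_force'],o['torque'],o['gripper_width'])
s=r.snapshot('scene'); pickle.dump((o,s),open('snap8.pkl','wb'))
cv2.imwrite('pics/scene8.png',cv2.resize(s['pixels'][120:340,340:520],None,fx=2.7,fy=2.7))
E
```

```text
False
[ 555.57183359 -204.29477524   99.92452502] [-0.02327734  0.35695609 -0.96230525] [-0.01144287  0.00742539  0.02611524] 28.37563768228505
False
19.9 [ 555.44443811 -204.23367668  209.53247606] [ 0.03083409  0.20064603 -0.4827631 ] [0.00815364 0.0119514  0.03400461] 28.313908351302484
```

View pics/scene8.png

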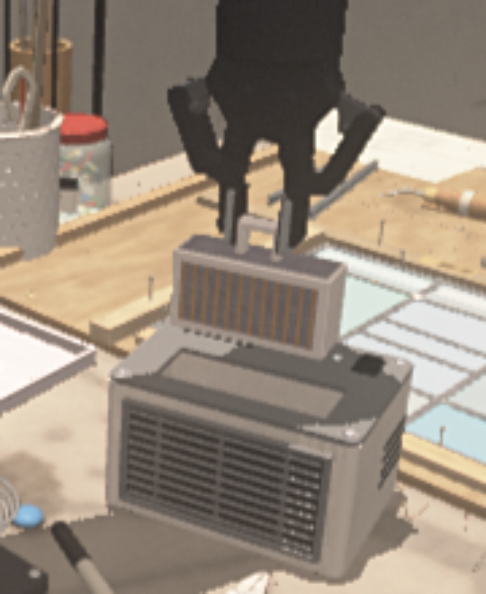

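Filter hangs level, about 37 mm clear of the extractor top. Carrying it to the free far half of the tray.

```bash
python3 - <<'E'
from rig import r
from h import *; import pickle
y=.056; C=np.array([573.8,126.7]); p=C+43*np.array([np.cos(y),np.sin(y)]); a=down(y); print(p)
r.reach([*p,205],a)
r.move_l([*p,95],velocity=110); r.hold(.15)
o=r.observe(); print(o['t'],o['position'],o['contact_force'],o['gripper_width'])
s=r.snapshot('scene'); cv2.imwrite('pics/scene9.png',cv2.resize(s['pixels'][130:300,240:420],None,fx=3.5,fy=3.5,interpolation=cv2.INTER_CUBIC))
w=r.snapshot('wrist'); cv2.imwrite('pics/wrist9.png',w['pixels'])
E
```

```text
[616.73259362 129.10674162]
22.5333 [617.13480093 129.19414476  95.81493717] [-0.31284726  0.56641783 -1.63057417] 28.154448863794556
```

View pics/scene9.png

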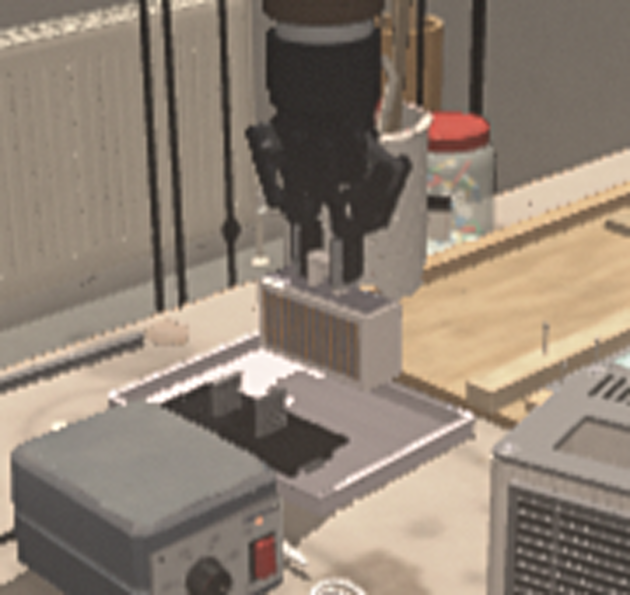

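View pics/wrist9.png

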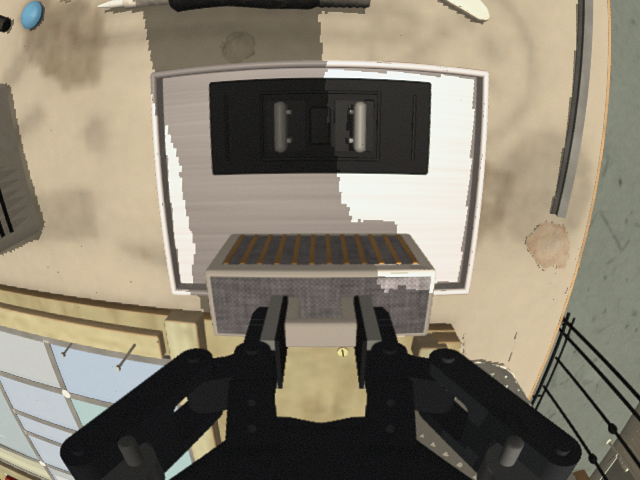

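Filter hangs level over the far half, with clear floor between it and the cover. Lowering to contact.

```bash
python3 - <<'E'
from rig import r
from h import *; import pickle
p=[616.73,129.11]
r.move_l([*p,72],velocity=60)
r.hold(.1)
print(r.move_l([*p,59],velocity=15,max_force=4)); o=r.observe(); print(o['t'],o['position'],o['contact_force'],o['gripper_width'])
s=r.snapshot('scene'); cv2.imwrite('pics/scene10.png',cv2.resize(s['pixels'][130:300,240:420],None,fx=3.5,fy=3.5,interpolation=cv2.INTER_CUBIC))
E
```

```text
True
23.8417 [616.7228566  128.92711388  64.1780875 ] [-0.24892093 -0.33324602  3.71321827] 28.290272497210683
```

View pics/scene10.png

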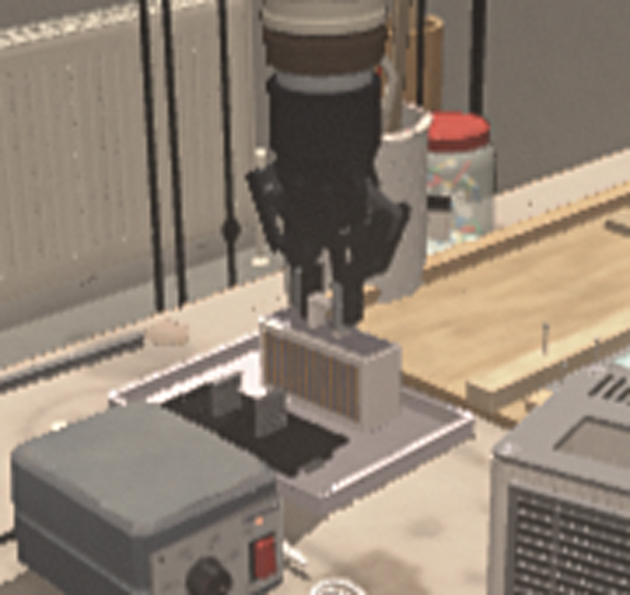

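Contact came at the predicted height (64.2 vs 64.2), so it stands on the tray floor. Releasing and backing off.

```bash
python3 - <<'E'
from rig import r
from h import *; import pickle
r.open_gripper(); r.hold(.1)
r.move_l([616.73,129.11,210],velocity=120)
r.reach([500,-60,240],down(0.0)); r.hold(.3)
o=r.observe(); print(o['t'],o['position'],o['contact_force'],o['gripper_width'])
s=r.snapshot('scene'); cv2.imwrite('pics/scene11.png',s['pixels'])
t=r.snapshot('top'); cv2.imwrite('pics/top11.png',t['pixels']); pickle.dump((o,s,t),open('snap11.pkl','wb'))
E
```

```text
27.1583 [500.43330942 -59.29374611 239.56580675] [ 0.73491942 -0.19354729  0.22270477] 85.71908961267839
```

View pics/scene11.png

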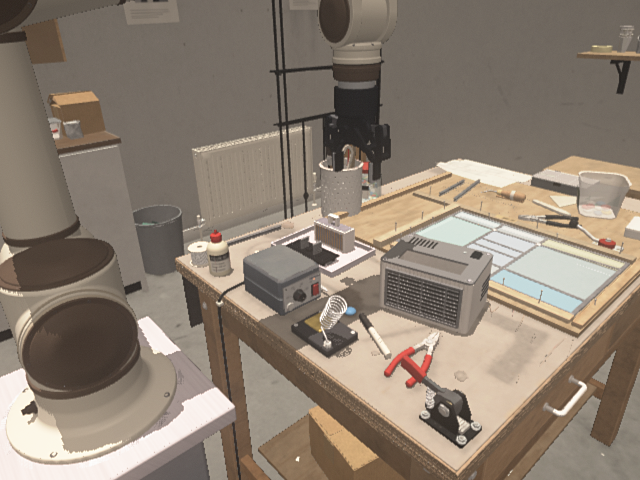

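View pics/top11.png

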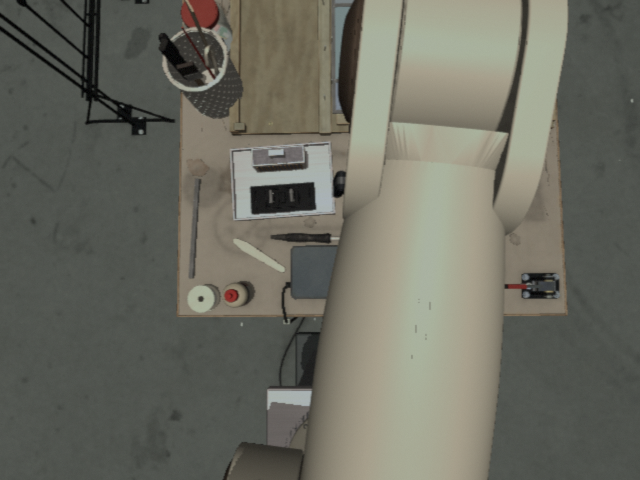

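Both items are inside the tray: cover at (251–315, 183–215) with tabs up, filter upright at (253–307, 146–170). The visible bystanders are unmoved and the gripper is clear.

```bash
python3 - <<'E'
from rig import r
r.hand_in()
print(r.observe()['t'])
E
```

```text
the job is handed in; nothing more can be done
the job is handed in; nothing more can be done
```

The job is done and handed in at about 27 s of the 54 s allowed. I squeezed the cover's tabs, lifted it off and laid it flat in the near half of the tray, tabs up. Then I lifted the spent filter out by its handle and stood it upright in the far half.

- **Set down, not dropped:** I lowered both until a force stop of 4 N and then released them. The filter touched at the height I predicted, 64.2 mm. The cover's contact height matched its pick-up height.
- **Final pictures:** Both pieces are inside the tray with a gap between them. The loose items I could see are where they started, and the gripper was clear and open.
- **Not fully checked:** In the last top view the arm hid the pliers, marker and glass nugget, so I checked those only in the scene view, where they look unmoved.
- **Small disagreements:** The cameras differed by 2–3 mm on positions, so I mostly used averages. When I squeezed the tabs, the arm was pushed up about 2 mm at 14 N. The gripper then read 24 mm rather than the 28 mm expected, but the cover came free with no resistance.

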